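Clamp the work pallet: run the lever bolt in and fold its lever

TASK

The work pallet on the dispensing carriage is held by two lever bolts; one is already tight with its lever folded flat, the other is backed out with its lever standing up. Turn that open bolt in clockwise by its raised lever until it is snug, without overtightening it, then fold its lever down flat and let go. Leave the circuit panel and the small parts lying on the pallet undisturbed.

Things in the scene. Friction and masses are not known exactly. Their poses are not given: they have to be found in the camera images.
- bolt_head (a point): Point on the OPEN bolt's vertical axis at the height of its lever's pivot, 49 mm above the pallet's top at first, about 41 mm when in. Clockwise from above turns it in, 2.4 mm per radian, against 0.20 N m of thread friction. It must turn 2.6 to 4.4 rad before its flange meets the pad; how far differs each time and must be felt. The finished bolt looks the same, but its lever lies flat.
- lever_end (a point): Point on the centre line of the open bolt's lever, 80 mm from its pivot, 5 mm short of its free end. The lever is a straight aluminium bar with a black grip, 14 mm wide, 10 mm thick. Raised, it slopes about 45 degrees up and out from the axis (50 mm out it is 50 mm above the pivot), in any direction seen from above. Folded, it is level at the pivot's height.
- lever (a joint): Fold of the open bolt's lever, rad: 0 to 0.15 at the start (raised), 0.785 folded flat against its stop. It stays where it is left; pressing it down takes about 0.3 N m (4 to 6 N near its end).
- bolt: The open bolt with its lever; origin on its axis 20 mm below bolt_head. Once its 32 mm flange is on the pad, resistance grows by about 1 N m per radian. It is snug when turning it takes 0.33 to 0.55 N m in all (6.5 to 11 N pushed sideways 50 mm from the axis), overtightened above about 0.68 N m (13.5 N there). Let go, it stays snug.
- pad: Brass pad, a worn 35 mm disc on the boss, under the bolt's flange; origin inside it on the bolt's axis. It lies up to 2 mm higher or lower from one time to the next, so its measured height does not tell when the bolt will be snug.
- pallet: Orange pallet plate on its aluminium carriage, fixed: 250 x 360 mm, top 37 mm above the table; origin at the middle of its underside, y along its length. The two bolts stand on its middle line 115 mm either side of the middle; either may be the open one.
- panel: Green circuit panel lying on the middle of the pallet, 117 x 104 x 4 mm, loose; origin at its underside. Leave alone.
- nozzle: Brass nozzle, 22 mm across, 24 mm high, standing on the pallet near its long edge towards the robot; origin at its underside. Leave alone.
- syringe_cap: Black cap, 26 mm across, 20 mm high, standing on the pallet near its far long edge; origin at its underside. Leave alone.

How it is judged:
On the way, in this order (a step that is already met when the one before it is completed fails the run):
1. the bolt is turned in snug on its pad while its lever is still raised (contact force between bolt and pad above 45 N and value of joint lever below 0.45 rad), for 0.2 s.
2. the lever is folded flat (value of joint lever above 0.7 rad), for 0.2 s.
At the end, for the whole second after the job is handed in: the open bolt is still snug (pressing on its pad with more than 35 N) and its lever is folded to within 5 degrees of flat, let go (value of joint lever above 0.7 rad and contact force between bolt and pad above 35 N); the robot touches nothing.
It fails at once if the bolt is overtightened (more than about 0.68 N m: over 200 N on its pad) (contact force between bolt and pad above 200 N).
It fails at once if the circuit panel, the nozzle or the cap on the pallet is moved by more than 15 mm (distance of any of panel, nozzle, syringe_cap from where it was at the start of the episode above 0.015 m).
It also fails if it takes over 61 s, if anything falls off the work surface, if the arm or the gripper's body presses on something with over 40 N, if the wrist force passes 120 N, or if a joint passes its speed limit or range.

ROBOT

A 6-joint arm with a two-finger parallel gripper is mounted at the origin on the work surface. World frame = base frame: x ahead of the robot, y to its left, z up, the work surface at z = 0. Lengths are in m, angles in rad, forces in N, time in s.
With the tool pointing down it reaches from about 0.25 to 0.775 m from the base axis. Payload 4 kg.
Tool frame: the origin (TCP) lies midway between the tips of the shut fingers; the grasp point (between the pads) lies 19 mm behind it; z points along the fingers, y is the line along which they close (so a half turn about z gives the same grasp; the last joint's range is limited). The gripper opens to 94 mm and grips with 3 to 60 N. Pads are 16 mm wide; open, the fingers measure 119 mm over their backs; the gripper's body (75 mm by 177 mm) begins 78 mm behind the grasp point.
Start: joints at [-1.264, 0.087, 1.371, -0, 1.684, -0.103], TCP at [0.219, -0.504, 0.172] pointing down, gripper open.
Joint ranges: [-3.1, 3.1], [-0.76, 2.03], [0.27, 2.55], [-1.08, 4.22], [0.17, 2.65], [-2.57, 2.57]. Speed limits (rad/s): [2.79, 2.79, 3.14, 3.14, 3.14, 3.14].

INTERFACE

Orientations are given as [roll, pitch, yaw] about the fixed x, y, z axes, in that order (R = Rz(yaw) Ry(pitch) Rx(roll)).
In Python, from bench import get_obs, snapshot, close_job gives the robot as it stands. The module is installed in compiled form; this text tells all that it offers.
- The arm moves only by the tool drive_tool, never from a script. Its argument "commands" is a list of rows, each a list of 6 numbers: the shift along the tool's x, y, z in units of 0.04 m (1.0 is 0.04 m), then the turn, a rotation vector about the tool's x, y, z in units of 0.1 rad (1.0 is 0.1 rad). In form: [[dx, dy, dz, wx, wy, wz], ...]. A call has 1 to 20 rows; each row shifts and turns the commanded pose from where the row before left it, along the tool's axes as they then stand; what a row does not reach is not made up. A row lasts 1/8 s, in which the tool goes at most 62.5 mm and 10.7 degrees, less where a joint would pass 70% of its speed; a pose out of reach is approached as far as the arm can. A call with a number of a shift or a turn outside -1 to 1 is refused whole. A call with a gripper value outside its range is refused whole. "gripper" is the closure, from 0 (fully open) to 1 (shut), set as the call begins (left out, the last holds). The fingers move at their own pace and stop on an object; the grip force is fixed at half the most. Time passes only in rows, so rows that do not move let the fingers close. It gives the time, the measured TCP pose, the force, the opening and the grip force at its end, in the units of the state.
- get_obs(): the state, without advancing time (a new reading comes with each control period).
- snapshot(name): name is "scene" or "side" or "wrist"; returns a dict with "image" (384x512x3 uint8, blue, green, red), "range_z" (384x512 float32, m along the optical axis (not along the pixel's ray), 0 where there is no reading), "fx", "fy", "cx", "cy" (pixels), "rvec" (rotation vector, rad) and "tvec" (3), from world to camera coordinates, as OpenCV has them. Camera axes: x right, y down, z forward; pixel columns grow to the right and rows downward; lengths in m; the calibration is good to about 2 mm. A picture is of the moment at which its call begins.
- close_job(): hands the job in; it is judged then, once.
The state is a dict: "time": time; "joint_positions": joint angles; "qvel": joint speeds; "joint_torque": joint torques, N m; "tool_pos": TCP position; "ee_rot": TCP orientation; "wrist_force": force on the tool from outside, world axes, zero at the start; "wrist_torque": the same for the moment, N m; "width": finger opening in m; "finger_force": force on a finger pad.
Only numpy, scipy, OpenCV 4.12 (cv2) and the standard library are available. Lean on these libraries where they do the work, as an engineer would, in place of code of your own. Each camera call takes 0.05 s, during which the arm holds its last target. There are 200 camera calls.

## Working session

There is one attempt and no reset: what is moved stays moved. The work goes in short steps, Python scripts to look and compute and a tool call to move; the robot and the scene stay as the last step left them, time stands still between calls to the robot, and variables do not carry over. Pictures are saved under pics/ and viewed, at most 10 in all, crops included, and the job is handed in when it is done.

Besides the shell and the picture viewer there is one more tool, called after ">>>" by a JSON object that holds its "api" and its "payload". drive_tool: Moves the arm, as the interface text tells. Its arguments: {"type":"object","properties":{"commands":{"type":"array"},"gripper":{"type":"number"}},"required":["commands"]}

```bash
mkdir -p pics; cat > h.py <<'E'
import numpy as np, cv2
from bench import get_obs, snapshot, close_job
def cloud(s):
    R=cv2.Rodrigues(np.array(s["rvec"],float))[0]; t=np.array(s["tvec"],float).ravel()
    z=s["range_z"]; v,u=np.mgrid[:z.shape[0],:z.shape[1]]
    P=np.dstack([(u-s["cx"])/s["fx"]*z,(v-s["cy"])/s["fy"]*z,z])
    W=(P-t)@R; W[z<=0]=np.nan
    return W
E
python3 - <<'E'
from h import *
o=get_obs(); print(o)
ims=[]
for n in ("scene","side"):
    s=snapshot(n); np.savez(n,**s); cv2.imwrite(f"pics/{n}0.png",s["image"])
    W=cloud(s); R=cv2.Rodrigues(np.array(s["rvec"],float))[0]; print(n,-R.T@np.array(s["tvec"]).ravel())
    print(W[::48,::64].round(3)[:, :, :].tolist() if 0 else "")
E
```

```text
{'time': 0.0, 'joint_positions': array([-1.26407590e+00,  8.79065186e-02,  1.37224519e+00, -2.08285881e-05,
        1.68357724e+00, -1.03100709e-01]), 'qvel': array([-2.56000517e-04,  9.19034222e-04, -1.89649914e-05, -2.38439767e-04,
        3.65311263e-06, -2.52617998e-04]), 'joint_torque': array([ 6.14008623e-04, -3.40179241e+01, -3.02427149e+01,  7.17027392e-02,
        3.27562506e-02, -1.72923042e-04]), 'tool_pos': array([ 0.21894589, -0.50387015,  0.17063534]), 'ee_rot': array([-3.13946557e+00, -1.99272651e-04,  4.09818601e-01]), 'wrist_force': array([ 0.18339308,  0.00223898, -0.34971119]), 'wrist_torque': array([ 0.05896227,  0.03686401, -0.03646831]), 'finger_force': 0.0, 'width': 0.09428446208139948}
scene [ 0.8025011  -0.40642573  0.53167281]

side [ 0.34259763 -0.47770124  0.45033202]
```

View pics/scene0.png

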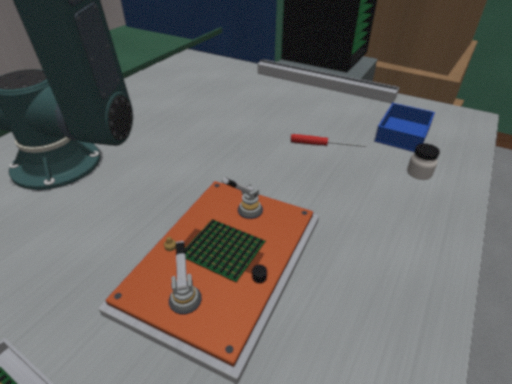

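View pics/side0.png

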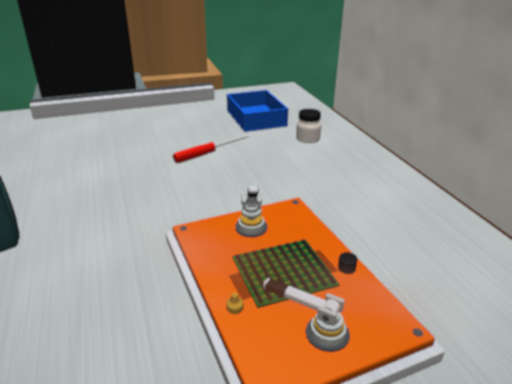

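The scene view shows the near bolt at (184,290) with its lever to (181,245), and the far bolt at (250,205) with its lever to (228,182). In the side view the near lever runs from (330,308) to (268,286), and the far one is foreshortened at (252,190). Next I'll measure heights.

```bash
python3 - <<'E'
from h import *
for n,bx in (("scene",[(165,235,210,315),(220,172,270,220)]),("side",[(255,270,355,350),(230,175,275,240)])):
    s=dict(np.load(n+".npz")); W=cloud(s); im=s["image"].astype(int)
    b,g,r=im[...,0],im[...,1],im[...,2]
    m=(r>180)&(g<110)&(b<60)&(abs(W[...,2]-.037)<.006)
    p=W[m]; print(n,"orange",len(p),np.median(p[:,2]))
    c,sz,a=cv2.minAreaRect(p[:,:2].astype(np.float32)); print(c,sz,a)
    for x0,y0,x1,y1 in bx:
        Q=W[y0:y1,x0:x1].reshape(-1,3); Q=Q[Q[:,2]>.060]
        print("max z",np.nanmax(Q[:,2]))
        for z in np.arange(.06,.17,.01):
            q=Q[(Q[:,2]>=z)&(Q[:,2]<z+.01)]
            if len(q)>3: print(round(z,3),len(q),np.median(q,0).round(4),np.ptp(q,0).round(3))
E
```

```text
scene orange 0 nan
(0.0, 0.0) (0.0, 0.0) 0.0
max z 0.08890384435612957
0.06 138 [ 0.5522 -0.1784  0.0638] [0.109 0.093 0.01 ]
0.07 117 [ 0.5477 -0.1751  0.076 ] [0.069 0.079 0.01 ]
0.08 549 [ 0.5306 -0.1566  0.083 ] [0.076 0.082 0.009]
max z 0.14769649310340827
0.06 21 [0.5375 0.0461 0.0687] [0.025 0.02  0.004]
0.07 90 [0.5284 0.0493 0.0728] [0.032 0.024 0.01 ]
0.08 56 [0.5388 0.0504 0.0848] [0.032 0.026 0.01 ]
0.09 91 [0.532  0.0565 0.0944] [0.031 0.029 0.01 ]
0.1 29 [0.5279 0.0388 0.1054] [0.011 0.021 0.009]
0.11 28 [0.5253 0.0292 0.1153] [0.01  0.02  0.009]
0.12 28 [0.522  0.0208 0.1245] [0.012 0.02  0.009]
0.13 34 [0.5188 0.0101 0.1341] [0.009 0.023 0.009]
0.14 52 [0.5132 0.0013 0.1445] [0.016 0.015 0.008]
side orange 16851 0.03695533552934711
(0.5338367223739624, -0.05779367685317993) (0.2266422063112259, 0.3362630307674408) 3.9778780937194824
max z 0.08885870139799347
0.06 219 [ 0.537  -0.181   0.0637] [0.031 0.026 0.01 ]
0.07 354 [ 0.5257 -0.162   0.0767] [0.076 0.077 0.01 ]
0.08 1007 [ 0.5273 -0.1572  0.0832] [0.075 0.082 0.009]
max z 0.1481063549873642
0.06 37 [0.5212 0.0457 0.0685] [0.03  0.016 0.004]
0.07 146 [0.5228 0.0488 0.0729] [0.03  0.024 0.01 ]
0.08 100 [0.5238 0.0505 0.0855] [0.031 0.018 0.01 ]
0.09 97 [0.5194 0.0521 0.0946] [0.033 0.031 0.009]
0.1 19 [0.5184 0.0339 0.1041] [0.015 0.011 0.009]
0.11 21 [0.515  0.0243 0.1157] [0.014 0.014 0.008]
0.12 21 [0.5112 0.0143 0.1265] [0.013 0.01  0.009]
0.13 27 [0.5092 0.0031 0.1357] [0.014 0.02  0.01 ]
0.14 69 [0.5089 0.0006 0.1452] [0.013 0.01  0.008]
  return _methods._mean(a, axis=axis, dtype=dtype,
  ret = ret.dtype.type(ret / rcount)
```

The far (+y) bolt is the open one: its lever rises to z≈0.148, while the near one lies flat at 0.083. I'll refine its axis and lever azimuth, and compute the approach.

```bash
python3 - <<'E'
from h import *
from scipy.optimize import least_squares
for n,(x0,y0,x1,y1) in (("scene",(220,172,270,220)),("side",(230,175,275,240))):
    s=dict(np.load(n+".npz")); W=cloud(s); Q=W[y0:y1,x0:x1].reshape(-1,3)
    for lo,hi in((.045,.052),(.054,.062),(.066,.079)):
        q=Q[(Q[:,2]>lo)&(Q[:,2]<hi)]
        q=q[np.hypot(*(q[:,:2]-[.526,.055]).T)<.03]
        if len(q)<8: continue
        print(n,lo,len(q),"x",q[:,0].min().round(4),q[:,0].max().round(4),"xmid",((q[:,0].min()+q[:,0].max())/2).round(4),"y",q[:,1].min().round(4),q[:,1].max().round(4))
    L=Q[(Q[:,2]>.103)]; c=L.mean(0); d=np.linalg.svd(L-c)[2][0]; d*=np.sign(d[2])
    print(n,"lever c",c.round(4),"d",d.round(3),"az",np.degrees(np.arctan2(d[1],d[0])),"elev",np.degrees(np.arcsin(d[2])),"at z=.086",(c+d*(.086-c[2])/d[2]).round(4))
E
```

```text
scene 0.045 82 x 0.5081 0.548 xmid 0.528 y 0.0373 0.0713
scene 0.054 94 x 0.5119 0.5441 xmid 0.528 y 0.0406 0.0698
scene 0.066 97 x 0.5136 0.5429 xmid 0.5283 y 0.0408 0.065
scene lever c [0.5193 0.0158 0.1295] d [-0.266 -0.68   0.683] az -111.40674423270335 elev 43.11744779174432 at z=.086 [0.5363 0.059  0.086 ]
side 0.045 142 x 0.5054 0.5465 xmid 0.5259 y 0.0356 0.0709
side 0.054 157 x 0.5092 0.5424 xmid 0.5258 y 0.0403 0.0711
side 0.066 166 x 0.5099 0.5405 xmid 0.5252 y 0.0406 0.0643
side lever c [0.511  0.0093 0.1327] d [-0.164 -0.631  0.758] az -104.57975883456291 elev 49.30753122366139 at z=.086 [0.5211 0.0482 0.086 ]
```

>>> {"api": "drive_tool", "payload": {"commands": [[0,0,-0.5,0,0,1],[0,0,-0.5,0,0,1],[0,0,0,0,0,1],[0,0,0,0,0,1.1]], "gripper": 1}}

```text
refused, turn out of range in row 4
```

>>> {"api": "drive_tool", "payload": {"commands": [[0,0,-0.5,0,0,1],[0,0,-0.5,0,0,1],[0,0,0,0,0,1],[0,0,0,0,0,1],[0,0,0,0,0,0.1],[0.575,-0.9,0,0,0,0],[0.575,-0.9,0,0,0,0],[0.575,-0.9,0,0,0,0],[0.575,-0.9,0,0,0,0],[0.575,-0.9,0,0,0,0],[0.575,-0.9,0,0,0,0],[0.575,-0.9,0,0,0,0],[0.575,-0.9,0,0,0,0],[0.575,-0.9,0,0,0,0],[0.575,-0.9,0,0,0,0],[0.575,-0.9,0,0,0,0],[0.575,-0.9,0,0,0,0],[0.575,-0.9,0,0,0,0],[0,0,0,0,0,0]], "gripper": 1}}

```text
time: 2.48
tool_pos: [0.5187, -0.0343, 0.2109]
ee_rot: [-3.141, 0.002, 0.005]
wrist_force: [-0.4, -0.8, 0.6]
width: 0.0005
finger_force: 0.0
```

>>> {"api": "drive_tool", "payload": {"commands": [[0.6,-0.88,0,0,0,0],[0,0,0.65,0,0,0],[0,0,0.65,0,0,0],[0,0,0.65,0,0,0],[0,0,0.6,0,0,0],[0,0,0,0,0,0]]}}

```text
time: 3.22
tool_pos: [0.54, -0.0022, 0.1073]
ee_rot: [-3.142, 0.006, -0.001]
wrist_force: [-0.1, 0.2, -0.6]
width: 0.0003
finger_force: 0.0
```

```bash
cat > plan.py <<'E'
import numpy as np
c=np.array([.527,.0565]); r=.050
def pos(a,gap=0):
    u=np.array([np.cos(a),np.sin(a)]); t=np.array([-u[1],u[0]])
    return c+r*u+(.007+.008*abs(t[0])+.0125*abs(t[1])+gap)*t
E
python3 - <<'E'
from plan import *
from h import *
o=get_obs(); print(o["tool_pos"],o["wrist_force"])
s=snapshot("scene"); cv2.imwrite("pics/s1.png",cv2.resize(s["image"][100:300,120:360],None,fx=3,fy=3))
p=o["tool_pos"][:2]; a0=np.radians(-105)
for k in range(0,26):
    q=pos(a0-.1*k); d=(q-p)/.04; print(k,q.round(4),[round(d[0],2),round(-d[1],2)]); p=p+np.round(d,2)*.04
E
```

```text
[ 0.53999844 -0.00217682  0.10730492] [-0.11208711  0.22302918 -0.58225203]
0 [0.5314 0.0036] [np.float64(-0.21), np.float64(-0.14)]
1 [0.527 0.003] [np.float64(-0.12), np.float64(0.01)]
2 [0.5224 0.0029] [np.float64(-0.11), np.float64(0.0)]
3 [0.5177 0.0033] [np.float64(-0.12), np.float64(-0.01)]
4 [0.5128 0.0042] [np.float64(-0.12), np.float64(-0.02)]
5 [0.508  0.0055] [np.float64(-0.12), np.float64(-0.03)]
6 [0.5032 0.0075] [np.float64(-0.12), np.float64(-0.05)]
7 [0.4985 0.01  ] [np.float64(-0.12), np.float64(-0.06)]
8 [0.494  0.0131] [np.float64(-0.11), np.float64(-0.08)]
9 [0.4897 0.0168] [np.float64(-0.11), np.float64(-0.09)]
10 [0.4859 0.021 ] [np.float64(-0.09), np.float64(-0.11)]
11 [0.4824 0.0257] [np.float64(-0.09), np.float64(-0.12)]
12 [0.4795 0.0309] [np.float64(-0.07), np.float64(-0.13)]
13 [0.4772 0.0365] [np.float64(-0.06), np.float64(-0.14)]
14 [0.4754 0.041 ] [np.float64(-0.05), np.float64(-0.11)]
15 [0.474  0.0456] [np.float64(-0.03), np.float64(-0.11)]
16 [0.473  0.0505] [np.float64(-0.02), np.float64(-0.13)]
17 [0.4725 0.0556] [np.float64(-0.02), np.float64(-0.12)]
18 [0.4726 0.0609] [np.float64(0.01), np.float64(-0.14)]
19 [0.4733 0.0662] [np.float64(0.01), np.float64(-0.13)]
20 [0.4746 0.0716] [np.float64(0.04), np.float64(-0.13)]
21 [0.4766 0.077 ] [np.float64(0.04), np.float64(-0.14)]
22 [0.4792 0.0821] [np.float64(0.07), np.float64(-0.13)]
23 [0.4824 0.0871] [np.float64(0.08), np.float64(-0.12)]
24 [0.4863 0.0917] [np.float64(0.1), np.float64(-0.12)]
25 [0.4908 0.0959] [np.float64(0.11), np.float64(-0.1)]
```

View pics/s1.png

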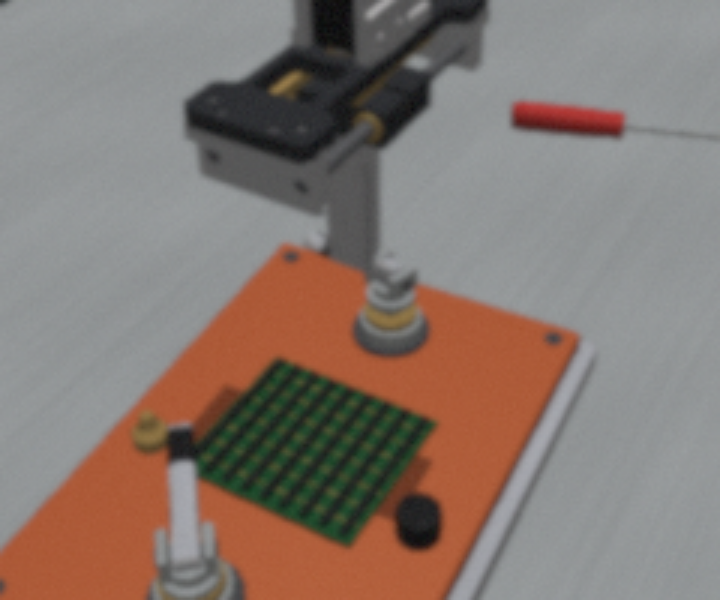

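The finger at (350,230) stands on the camera side of the raised lever, which is the correct pushing side. The bolt's fork is at (390,270). I'll begin pushing.

>>> {"api": "drive_tool", "payload": {"commands": [[-0.21,-0.14,0,0,0,0],[-0.12,0.01,0,0,0,0],[-0.11,0,0,0,0,0],[-0.12,-0.01,0,0,0,0],[-0.12,-0.02,0,0,0,0],[-0.12,-0.03,0,0,0,0]]}}

```text
time: 4.03
tool_pos: [0.5115, 0.0069, 0.1103]
ee_rot: [-3.141, -0.004, 0.0]
wrist_force: [5.7, 1.5, -0.5]
width: 0.0006
finger_force: 2.8
```

>>> {"api": "drive_tool", "payload": {"commands": [[-0.12,-0.05,0.05,0,0,0],[-0.12,-0.06,0,0,0,0],[-0.11,-0.08,0,0,0,0],[-0.11,-0.09,0,0,0,0],[-0.09,-0.11,0,0,0,0],[-0.09,-0.12,0,0,0,0],[-0.07,-0.13,0,0,0,0],[-0.06,-0.14,0,0,0,0]]}}

```text
time: 5.03
tool_pos: [0.4811, 0.0364, 0.1087]
ee_rot: [3.139, -0.005, -0.001]
wrist_force: [5.7, -2.3, -0.7]
width: 0.0005
finger_force: 4.2
```

```bash
python3 - <<'E'
from h import *
from plan import *
o=get_obs();print(o["tool_pos"],o["wrist_force"],o["wrist_torque"])
s=snapshot("scene"); cv2.imwrite("pics/s2.png",cv2.resize(s["image"][100:300,120:360],None,fx=3,fy=3))
E
```

```text
[0.48109576 0.03639553 0.10871134] [ 5.65032001 -2.29461263 -0.73036528] [-0.34414952 -1.10981522  0.01160233]
```

View pics/s2.png

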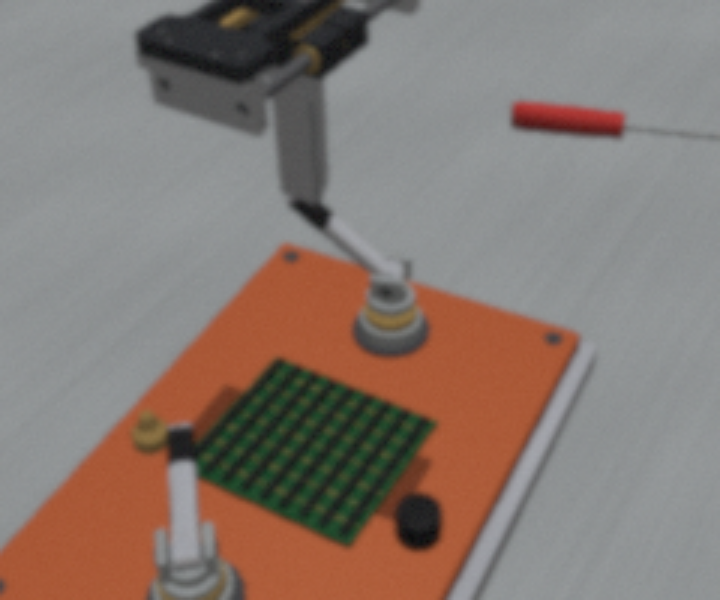

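The finger is pushing the lever, now near azimuth 180° at (330,225). The torque about the axis comes to about 0.22 N·m, which matches thread friction.

>>> {"api": "drive_tool", "payload": {"commands": [[-0.05,-0.11,0,0,0,0],[-0.03,-0.11,0,0,0,0],[-0.02,-0.13,0,0,0,0],[-0.02,-0.12,0,0,0,0],[0.01,-0.14,0,0,0,0],[0.01,-0.13,0,0,0,0],[0.04,-0.13,0,0,0,0],[0.04,-0.14,0,0,0,0],[0.07,-0.13,0,0,0,0],[0.08,-0.12,0,0,0,0]]}}

```text
time: 6.32
tool_pos: [0.4842, 0.0886, 0.107]
ee_rot: [-3.141, 0.002, 0.0]
wrist_force: [-1.5, 0.6, -0.0]
width: 0.0004
finger_force: 0.0
```

```bash
cat > st.py <<'E'
from h import *
from plan import *
from scipy.optimize import minimize_scalar
o=get_obs(); p=o["tool_pos"][:2]; F=o["wrist_force"]; d=p-c
print(o["tool_pos"].round(4),"F",F.round(2),"radius",np.hypot(*d).round(4),"torque",(d[0]*F[1]-d[1]*F[0]).round(3))
# lever angle turned k: finger touching lever on its ccw side
def off(a):
    u=np.array([np.cos(a),np.sin(a)]); t=np.array([-u[1],u[0]]); return d@t-(.007+.008*abs(t[0])+.0125*abs(t[1])), d@u
ks=np.arange(0,5.2,.01); v=[(abs(off(np.radians(-105)-k)[0]),k) for k in ks if off(np.radians(-105)-k)[1]>0]
k=min(v)[1]; print("turned",round(k,2),"along lever",off(np.radians(-105)-k)[1].round(4))
E
python3 - <<'E'
from st import *
q0=pos(np.radians(-105)-2.3)
for i in range(24,48):
    q=pos(np.radians(-105)-.1*i); e=(q-q0)/.04; print(i,round(e[0],2),round(-e[1],2)); q0=q0+np.round(e,2)*.04
E
```

```text
[0.4842 0.0886 0.107 ] F [-1.54  0.61 -0.05] radius 0.0535 torque 0.024
turned 2.34 along lever 0.0495
24 0.1 -0.12
25 0.11 -0.1
26 0.12 -0.09
27 0.14 -0.08
28 0.15 -0.06
29 0.14 -0.04
30 0.1 -0.04
31 0.1 -0.02
32 0.11 -0.02
33 0.11 -0.0
34 0.12 -0.0
35 0.12 0.02
36 0.12 0.02
37 0.12 0.05
38 0.12 0.05
39 0.11 0.08
40 0.11 0.08
41 0.1 0.1
42 0.09 0.11
43 0.08 0.13
44 0.07 0.13
45 0.05 0.13
46 0.04 0.11
47 0.03 0.12
```

```bash
python3 - <<'E'
from h import *
s=snapshot("scene"); a=cv2.resize(s["image"][130:260,170:310],None,fx=2.8,fy=2.8)
t=snapshot("side"); b=cv2.resize(t["image"][110:240,190:330],None,fx=2.8,fy=2.8)
cv2.imwrite("pics/s3.png",np.hstack([a,b]))
W=cloud(s)[150:225,200:290].reshape(-1,3); W2=cloud(t)[120:240,190:330].reshape(-1,3)
for Q in (W,W2):
    q=Q[(Q[:,2]>.1)&(Q[:,2]<.16)]; 
    for z in np.arange(.09,.15,.01):
        e=q[(q[:,2]>=z)&(q[:,2]<z+.01)]; print(z.round(2),len(e),np.median(e,0).round(3) if len(e) else "", )
E
```

```text
0.09 0 
0.1 62 [0.508 0.056 0.105]
0.11 59 [0.497 0.057 0.116]
0.12 66 [0.485 0.059 0.126]
0.13 61 [0.474 0.06  0.135]
0.14 36 [0.488 0.083 0.143]
0.09 0 
0.1 63 [0.505 0.054 0.105]
0.11 77 [0.493 0.055 0.115]
0.12 73 [0.482 0.056 0.126]
0.13 89 [0.471 0.057 0.135]
0.14 66 [0.475 0.08  0.144]
```

View pics/s3.png

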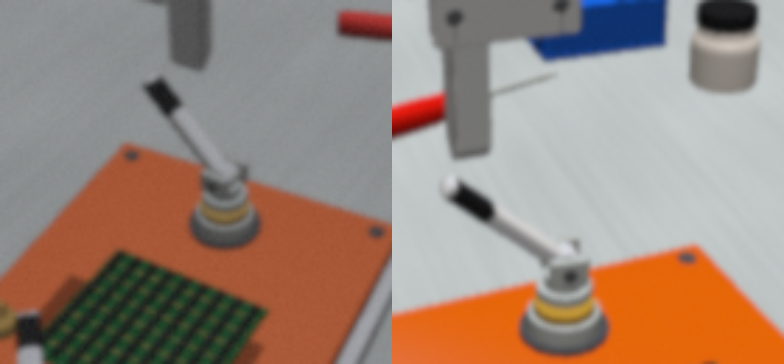

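The lever was left at about azimuth 174° (about 1.4 rad turned), and the finger has slipped past its end. I'll check the finger's true extents and re-engage further in.

```bash
python3 - <<'E'
from h import *
p=get_obs()["tool_pos"]; print(p)
for n in("scene","side"):
    W=cloud(snapshot(n)).reshape(-1,3)
    d=W-p
    q=d[(np.abs(d[:,0])<.04)&(np.abs(d[:,1])<.024)&(d[:,2]>-.02)&(d[:,2]<.07)]
    for z in np.arange(-.02,.07,.01):
        e=q[(q[:,2]>=z)&(q[:,2]<z+.01)]
        if len(e): print(n,z.round(2),len(e),np.percentile(e,3,0).round(4)[:2],np.percentile(e,97,0).round(4)[:2])
E
```

```text
[0.48454406 0.08856764 0.10721137]
scene -0.02 7 [ 0.0328 -0.022 ] [ 0.0389 -0.0175]
scene -0.01 3 [ 0.0242 -0.0228] [ 0.0283 -0.0226]
scene 0.0 4 [ 0.0136 -0.0237] [ 0.0173 -0.0223]
scene 0.01 9 [ 0.0016 -0.0237] [ 0.0099 -0.0212]
scene 0.02 15 [-0.0104 -0.0237] [-0.0001 -0.0206]
scene 0.03 24 [-0.0161 -0.0235] [0.009 0.008]
scene 0.04 61 [-0.0075 -0.0124] [0.0098 0.0124]
scene 0.05 69 [-0.0089 -0.0128] [0.0095 0.0113]
scene 0.06 72 [-0.0087 -0.0129] [0.0097 0.0109]
side -0.02 4 [ 0.0365 -0.0197] [ 0.0394 -0.018 ]
side 0.0 1 [ 0.0126 -0.024 ] [ 0.0126 -0.024 ]
side 0.02 3 [-0.0088 -0.0227] [-0.0008 -0.0214]
side 0.03 38 [-0.0223 -0.0233] [0.0068 0.0045]
side 0.04 85 [-0.0112 -0.0134] [0.0077 0.0089]
side 0.05 101 [-0.0111 -0.0139] [0.0067 0.0074]
side 0.06 99 [-0.0112 -0.0136] [0.0067 0.0097]
```

The visible fingertip sits about 35 mm above the reported TCP z, so I was only catching the lever's top. I'll go back over the lever, re-engage behind it, and go 35 mm deeper. That height is clear of everything even if the reported z is right.

>>> {"api": "drive_tool", "payload": {"commands": [[0,0,-0.6,0,0,0],[0,0,-0.6,0,0,0],[0,0,-0.2,0,0,0],[-0.13,0.71,0,0,0,0],[-0.13,0.71,0,0,0,0],[0,0,0,0,0,0],[0,0,0.5,0,0,0],[0,0,0.5,0,0,0],[0,0,0.5,0,0,0],[0,0,0.5,0,0,0],[0,0,0.28,0,0,0],[0,0,0,0,0,0]]}}

```text
time: 8.02
tool_pos: [0.4735, 0.0316, 0.0715]
ee_rot: [-3.141, 0.002, 0.0]
wrist_force: [-0.1, -1.2, -0.4]
width: 0.0005
finger_force: 0.0
```

```bash
python3 - <<'E'
from st import *
t=snapshot("side"); s=snapshot("scene")
a=cv2.resize(s["image"][130:260,170:310],None,fx=2.8,fy=2.8)
b=cv2.resize(t["image"][110:240,190:330],None,fx=2.8,fy=2.8)
cv2.imwrite("pics/s4.png",np.hstack([a,b]))
E
```

```text
[0.4735 0.0316 0.0715] F [-0.11 -1.23 -0.43] radius 0.059 torque 0.063
turned 1.22 along lever 0.0555
```

View pics/s4.png

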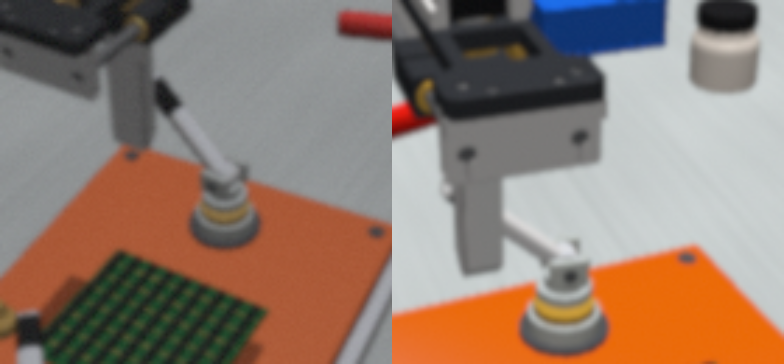

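Both views show the finger beside the lever at mid-length, with its tip well below it: scene (130,140), side (480,265). The finger is on the correct (ccw) side.

```bash
python3 - <<'E'
from st import *
p=o["tool_pos"][:2]
for i in np.arange(1.4,4.9,.1):
    q=pos(np.radians(-105)-i); e=(q-p)/.04; print(round(i,2),q.round(4),round(e[0],2),round(-e[1],2)); p=p+np.round(e,2)*.04
E
```

```text
[0.4747 0.0313 0.0731] F [-0.25 -1.29 -0.61] radius 0.058 torque 0.061
turned 1.22 along lever 0.0543
1.4 [0.4754 0.041 ] 0.02 -0.24
1.5 [0.474  0.0456] -0.04 -0.12
1.6 [0.473  0.0505] -0.02 -0.12
1.7 [0.4725 0.0556] -0.01 -0.13
1.8 [0.4726 0.0609] -0.0 -0.13
1.9 [0.4733 0.0662] 0.01 -0.13
2.0 [0.4746 0.0716] 0.04 -0.14
2.1 [0.4766 0.077 ] 0.05 -0.13
2.2 [0.4792 0.0821] 0.06 -0.13
2.3 [0.4824 0.0871] 0.08 -0.12
2.4 [0.4863 0.0917] 0.1 -0.12
2.5 [0.4908 0.0959] 0.11 -0.1
2.6 [0.4958 0.0995] 0.13 -0.1
2.7 [0.5012 0.1026] 0.13 -0.07
2.8 [0.5071 0.1051] 0.15 -0.06
2.9 [0.5128 0.1068] 0.14 -0.05
3.0 [0.5167 0.1081] 0.1 -0.03
3.1 [0.5208 0.1091] 0.1 -0.03
3.2 [0.5252 0.1098] 0.11 -0.01
3.3 [0.5297 0.1101] 0.11 -0.01
3.4 [0.5344 0.1099] 0.12 0.01
3.5 [0.5392 0.1093] 0.12 0.01
3.6 [0.544  0.1081] 0.12 0.03
3.7 [0.5488 0.1064] 0.12 0.04
3.8 [0.5536 0.1041] 0.12 0.06
3.9 [0.5582 0.1013] 0.12 0.07
4.0 [0.5625 0.0978] 0.11 0.09
4.1 [0.5666 0.0939] 0.1 0.1
4.2 [0.5702 0.0893] 0.09 0.11
4.3 [0.5733 0.0843] 0.08 0.12
4.4 [0.5759 0.0789] 0.06 0.14
4.5 [0.5779 0.0739] 0.05 0.13
4.6 [0.5795 0.0694] 0.04 0.11
4.7 [0.5807 0.0646] 0.03 0.12
4.8 [0.5813 0.0596] 0.02 0.12
```

>>> {"api": "drive_tool", "payload": {"commands": [[0.02,-0.24,0,0,0,0],[-0.04,-0.12,0,0,0,0],[-0.02,-0.12,0,0,0,0],[-0.01,-0.13,0,0,0,0],[0,-0.13,0,0,0,0],[0.01,-0.13,0,0,0,0],[0.04,-0.14,0,0,0,0],[0.05,-0.13,0,0,0,0],[0.06,-0.13,0,0,0,0],[0.08,-0.12,0,0,0,0],[0,0,0,0,0,0]]}}

```text
time: 9.5
tool_pos: [0.4812, 0.0862, 0.0724]
ee_rot: [3.14, 0.001, 0.0]
wrist_force: [-1.2, -3.3, -0.2]
width: 0.0004
finger_force: 1.4
```

```bash
python3 st.py
```

```text
[0.4812 0.0862 0.0724] F [-1.2  -3.31 -0.24] radius 0.0545 torque 0.187
turned 2.27 along lever 0.0505
```

>>> {"api": "drive_tool", "payload": {"commands": [[0.1,-0.12,0,0,0,0],[0.11,-0.1,0,0,0,0],[0.13,-0.1,0,0,0,0],[0,0,0,0,0,0]]}}

```text
time: 10.0
tool_pos: [0.4956, 0.1002, 0.0724]
ee_rot: [-3.141, 0.0, 0.0]
wrist_force: [-2.3, -1.8, -1.0]
width: 0.0003
finger_force: 1.2
```

```bash
python3 st.py
```

```text
[0.4956 0.1002 0.0724] F [-2.34 -1.82 -0.99] radius 0.0538 torque 0.16
turned 2.6 along lever 0.0507
```

>>> {"api": "drive_tool", "payload": {"commands": [[0.13,-0.07,0,0,0,0],[0.15,-0.06,0,0,0,0],[0,0,0,0,0,0]]}}

```text
time: 10.38
tool_pos: [0.5073, 0.1053, 0.0726]
ee_rot: [-3.141, -0.001, 0.0]
wrist_force: [-2.4, -0.6, -1.3]
width: 0.0003
finger_force: 1.1
```

```bash
python3 st.py
```

```text
[0.5073 0.1053 0.0726] F [-2.44 -0.64 -1.34] radius 0.0527 torque 0.132
turned 2.8 along lever 0.0503
```

>>> {"api": "drive_tool", "payload": {"commands": [[0.14,-0.05,0,0,0,0],[0.1,-0.03,0,0,0,0],[0,0,0,0,0,0]]}}

```text
time: 10.75
tool_pos: [0.5159, 0.1078, 0.0722]
ee_rot: [3.141, 0.002, -0.0]
wrist_force: [-4.7, -2.4, -1.4]
width: 0.0008
finger_force: 2.0
```

```bash
python3 - <<'E'
from st import *
W=np.vstack([cloud(snapshot(n))[110:240,190:330].reshape(-1,3) for n in("scene","side")])
for z in np.arange(.09,.16,.01):
    e=W[(W[:,2]>=z)&(W[:,2]<z+.01)&(np.hypot(*(W[:,:2]-c).T)<.075)]; print(z.round(2),len(e),np.median(e,0).round(3))
E
```

```text
[0.5159 0.1078 0.0722] F [-4.74 -2.41 -1.42] radius 0.0525 torque 0.27
turned 2.98 along lever 0.0499
0.09 149 [0.528 0.07  0.095]
0.1 159 [0.528 0.081 0.105]
0.11 226 [0.526 0.095 0.116]
0.12 255 [0.524 0.099 0.125]
0.13 238 [0.523 0.103 0.135]
0.14 160 [0.515 0.097 0.145]
0.15 148 [0.515 0.096 0.155]
0.16 139 [0.517 0.096 0.165]
```

>>> {"api": "drive_tool", "payload": {"commands": [[0.1,-0.03,0,0,0,0],[0,0,0,0,0,0]]}}

```text
time: 11.1
tool_pos: [0.5198, 0.1092, 0.0722]
ee_rot: [-3.141, 0.002, -0.0]
wrist_force: [-5.2, -1.7, -1.6]
width: 0.0004
finger_force: 2.0
```

```bash
python3 st.py
```

```text
[0.5198 0.1092 0.0722] F [-5.16 -1.69 -1.64] radius 0.0532 torque 0.284
turned 3.07 along lever 0.0503
```

>>> {"api": "drive_tool", "payload": {"commands": [[0.1,-0.02,0,0,0,0],[0,0,0,0,0,0]]}}

```text
time: 11.35
tool_pos: [0.5237, 0.1102, 0.0722]
ee_rot: [-3.141, 0.002, -0.0]
wrist_force: [-5.6, -1.0, -0.3]
width: 0.0006
finger_force: 2.0
```

```bash
python3 st.py
```

```text
[0.5237 0.1102 0.0722] F [-5.6  -0.95 -0.33] radius 0.0538 torque 0.303
turned 3.16 along lever 0.0507
```

>>> {"api": "drive_tool", "payload": {"commands": [[0.11,-0.01,0,0,0,0],[0,0,0,0,0,0]]}}

```text
time: 11.6
tool_pos: [0.5283, 0.1108, 0.0722]
ee_rot: [-3.141, 0.001, -0.0]
wrist_force: [-4.1, -1.0, -2.4]
width: 0.0003
finger_force: 2.0
```

```bash
python3 st.py
```

```text
[0.5283 0.1108 0.0722] F [-4.07 -1.04 -2.37] radius 0.0543 torque 0.22
turned 3.26 along lever 0.0509
```

```bash
sed -i 's/^o=get_obs(); p=.*/L=[]\nfor _ in range(5):\n    o=get_obs(); L.append(np.r_[o["wrist_force"],o["finger_force"]]); snapshot("side")\nprint("std",np.std(L,0).round(2),"finger",np.mean(L,0)[3].round(2)); p=o["tool_pos"][:2]; F=np.mean(L,0)[:3]; d=p-c/' st.py; python3 st.py
```

```text
std [0.29 0.52 0.35 0.03] finger 2.02
[0.5283 0.1106 0.0724] F [-4.62 -0.86 -2.51] radius 0.0542 torque 0.249
turned 3.26 along lever 0.0508
```

>>> {"api": "drive_tool", "payload": {"commands": [[0.11,-0.01,0,0,0,0],[0.12,0.01,0,0,0,0],[0,0,0,0,0,0]]}}

```text
time: 12.22
tool_pos: [0.5381, 0.1107, 0.0726]
ee_rot: [-3.141, -0.0, -0.0]
wrist_force: [-4.8, 0.1, -1.2]
width: 0.0001
finger_force: 1.8
```

```bash
python3 st.py
```

```text
std [0.5  0.42 0.61 0.02] finger 1.77
[0.5381 0.1106 0.0727] F [-4.13  0.38 -1.82] radius 0.0553 torque 0.228
turned 3.46 along lever 0.0513
```

>>> {"api": "drive_tool", "payload": {"commands": [[0.12,0.02,0,0,0,0],[0.12,0.04,0,0,0,0],[0,0,0,0,0,0]]}}

```text
time: 12.85
tool_pos: [0.5479, 0.108, 0.0727]
ee_rot: [-3.141, -0.001, -0.0]
wrist_force: [-3.7, 0.5, -1.4]
width: 0.0005
finger_force: 1.6
```

```bash
python3 st.py
```

```text
std [0.26 0.32 0.45 0.04] finger 1.55
[0.5478 0.1081 0.0728] F [-3.34  0.85 -1.42] radius 0.0556 torque 0.19
turned 3.66 along lever 0.0513
```

>>> {"api": "drive_tool", "payload": {"commands": [[0.12,0.05,0,0,0,0],[0.12,0.07,0,0,0,0],[0,0,0,0,0,0]]}}

```text
time: 13.48
tool_pos: [0.5574, 0.1031, 0.0727]
ee_rot: [-3.141, -0.0, -0.0]
wrist_force: [-3.8, 1.0, -1.0]
width: 0.0006
finger_force: 1.5
```

```bash
python3 st.py
```

```text
std [0.37 0.62 0.35 0.05] finger 1.41
[0.5574 0.1032 0.0728] F [-3.21  1.67 -1.  ] radius 0.0557 torque 0.201
turned 3.86 along lever 0.0513
```

>>> {"api": "drive_tool", "payload": {"commands": [[0.11,0.08,0,0,0,0],[0.11,0.1,0,0,0,0],[0,0,0,0,0,0]]}}

```text
time: 14.1
tool_pos: [0.5654, 0.0962, 0.0724]
ee_rot: [-3.141, 0.002, -0.0]
wrist_force: [-4.6, 1.7, -0.7]
width: 0.0004
finger_force: 2.1
```

```bash
python3 st.py
```

```text
std [0.51 0.34 0.44 0.03] finger 2.03
[0.5655 0.0962 0.0724] F [-4.5   2.2  -0.75] radius 0.0553 torque 0.263
turned 4.05 along lever 0.0509
```

>>> {"api": "drive_tool", "payload": {"commands": [[0.09,0.11,0,0,0,0],[0,0,0,0,0,0]]}}

```text
time: 14.6
tool_pos: [0.5686, 0.0922, 0.0722]
ee_rot: [-3.14, 0.002, 0.0]
wrist_force: [-5.8, 3.1, -0.8]
width: 0.0001
finger_force: 2.5
```

```bash
python3 st.py
```

```text
std [0.64 0.31 0.26 0.02] finger 2.45
[0.5687 0.0922 0.0723] F [-4.95  3.45 -1.01] radius 0.0549 torque 0.321
turned 4.14 along lever 0.0506
```

>>> {"api": "drive_tool", "payload": {"commands": [[0.08,0.11,0,0,0,0],[0,0,0,0,0,0]]}}

```text
time: 15.1
tool_pos: [0.5715, 0.0883, 0.0721]
ee_rot: [-3.139, 0.003, 0.0]
wrist_force: [-5.2, 6.0, -1.8]
width: 0.0007
finger_force: 2.9
```

```bash
python3 st.py
```

```text
std [0.3  0.94 0.45 0.03] finger 2.87
[0.5715 0.0884 0.0721] F [-5.22  4.86 -1.36] radius 0.0548 torque 0.383
turned 4.22 along lever 0.0506
```

>>> {"api": "drive_tool", "payload": {"commands": [[0.06,0.1,0,0,0,0],[0,0,0,0,0,0]]}}

```text
time: 15.6
tool_pos: [0.5737, 0.0849, 0.072]
ee_rot: [-3.138, 0.003, 0.001]
wrist_force: [-5.5, 5.6, -1.3]
width: -0.0002
finger_force: 3.3
```

```bash
python3 st.py
```

```text
std [0.3  0.52 0.34 0.02] finger 3.26
[0.5737 0.0849 0.072 ] F [-5.8   5.36 -1.57] radius 0.0547 torque 0.415
turned 4.29 along lever 0.0506
```

The torque about the axis is about 0.42–0.46 N·m, so the bolt is snug at mid-window. Now I'll back off, raise, and measure the lever before folding it.

>>> {"api": "drive_tool", "payload": {"commands": [[-0.05,-0.3,0,0,0,0],[-0.1,-0.4,0,0,0,0],[0,0,-0.5,0,0,0],[0,0,-0.5,0,0,0],[0,0,-0.7,0,0,0],[0,0,0,0,0,0]]}}

```text
time: 16.6
tool_pos: [0.5717, 0.1116, 0.1442]
ee_rot: [-3.141, -0.009, 0.0]
wrist_force: [0.4, -0.9, 0.2]
width: 0.0006
finger_force: 0.0
```

```bash
python3 - <<'E'
from st import *
I=[];A=[]
for n in("scene","side"):
    s=snapshot(n);W=cloud(s).reshape(-1,3)
    v=W-o["tool_pos"]; f=v[(np.abs(v[:,0])<.014)&(np.abs(v[:,1])<.02)&(v[:,2]>0)&(v[:,2]<.09)]; print("tip dz",np.sort(f[:,2])[:30:3].round(3))
    m=(np.hypot(*(W[:,:2]-c).T)<.075)&(W[:,2]>.1)&(W[:,2]<.15)&(W[:,1]<.085)
    L=W[m]
    for z in np.arange(.1,.15,.01):
        e=L[(L[:,2]>=z)&(L[:,2]<z+.01)]; print(n,z.round(2),len(e),np.median(e,0).round(4) if len(e) else "")
    I.append(s["image"])
a=cv2.resize(I[0][130:260,190:330],None,fx=2.8,fy=2.8); b=cv2.resize(I[1][110:240,190:330],None,fx=2.8,fy=2.8)
cv2.imwrite("pics/s5.png",np.hstack([a,b]))
E
```

```text
std [0.48 0.53 0.47 0.  ] finger 0.0
[0.5684 0.1111 0.139 ] F [ 0.08 -0.19 -0.1 ] radius 0.0685 torque -0.012
turned 3.85 along lever 0.065
tip dz [0.033 0.034 0.036 0.037 0.038 0.038 0.039 0.04  0.041 0.042]
scene 0.1 45 [0.556  0.0595 0.1051]
scene 0.11 46 [0.5673 0.0617 0.1154]
scene 0.12 47 [0.5777 0.0637 0.1253]
scene 0.13 41 [0.5866 0.068  0.1322]
scene 0.14 0 
tip dz [0.033 0.034 0.034 0.035 0.035 0.036 0.037 0.037 0.038 0.038]
side 0.1 91 [0.5537 0.0596 0.1052]
side 0.11 90 [0.5642 0.0622 0.1155]
side 0.12 92 [0.5746 0.0644 0.125 ]
side 0.13 50 [0.5821 0.0673 0.1326]
side 0.14 0
```

View pics/s5.png

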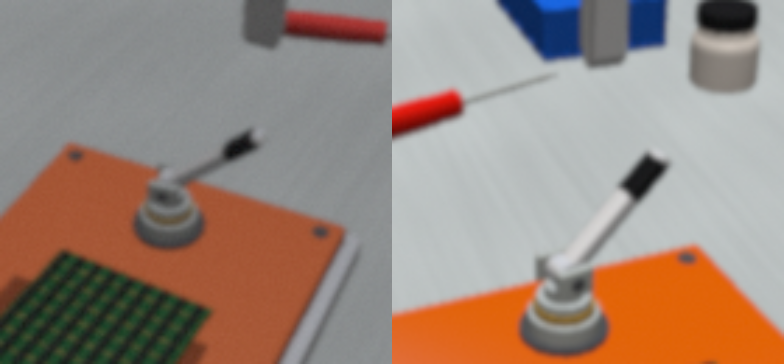

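The lever points to azimuth ≈11° with its tip near (0.588, 0.068, 0.137), still raised: (255,135) in scene, (655,160) in side. I'll move the finger above it.

>>> {"api": "drive_tool", "payload": {"commands": [[0.16,0.55,0,0,0,0],[0.16,0.54,0,0,0,0],[0,0,0,0,0,0],[0,0,0.4,0,0,0],[0,0,0.4,0,0,0],[0,0,0.2,0,0,0],[0,0,0,0,0,0]]}}

```text
time: 17.82
tool_pos: [0.5829, 0.0684, 0.1008]
ee_rot: [-3.141, -0.003, 0.001]
wrist_force: [0.5, 0.5, 2.0]
width: 0.0003
finger_force: 1.1
```

```bash
python3 st.py
```

```text
std [0.87 0.65 0.34 0.1 ] finger 1.27
[0.5822 0.068  0.1008] F [1.45 0.94 2.46] radius 0.0564 torque 0.035
turned 4.62 along lever 0.0525
```

>>> {"api": "drive_tool", "payload": {"commands": [[0,0,0.2,0,0,0],[0,0,0.2,0,0,0],[0,0,0.2,0,0,0],[0,0,0.2,0,0,0],[0,0,0.2,0,0,0],[0,0,0,0,0,0]]}}

```text
time: 18.82
tool_pos: [0.5817, 0.0673, 0.06]
ee_rot: [3.141, 0.001, -0.0]
wrist_force: [1.9, 0.1, 2.7]
width: 0.0008
finger_force: 1.1
```

```bash
python3 st.py
```

```text
std [0.7  0.45 0.46 0.08] finger 0.92
[0.5812 0.0673 0.06  ] F [1.15 0.15 1.96] radius 0.0553 torque -0.004
turned 4.64 along lever 0.0512
```

>>> {"api": "drive_tool", "payload": {"commands": [[0,0,0.1,0,0,0],[0,0,0.1,0,0,0],[0,0,0.06,0,0,0],[0,0,0,0,0,0]]}}

```text
time: 19.58
tool_pos: [0.5826, 0.0675, 0.0505]
ee_rot: [-3.141, -0.002, -0.0]
wrist_force: [3.2, 1.0, 4.7]
width: 0.0003
finger_force: 2.1
```

```bash
python3 st.py
```

```text
std [0.51 0.28 0.54 0.07] finger 2.23
[0.5823 0.0675 0.0504] F [3.34 0.84 4.92] radius 0.0564 torque 0.01
turned 4.63 along lever 0.0525
```

>>> {"api": "drive_tool", "payload": {"commands": [[0,0,0.08,0,0,0],[0,0,0.08,0,0,0],[0,0,0,0,0,0],[0,0,0,0,0,0]]}}

```text
time: 20.32
tool_pos: [0.583, 0.0676, 0.0463]
ee_rot: [-3.141, -0.003, -0.0]
wrist_force: [1.8, 0.9, 11.7]
width: 0.0006
finger_force: 5.9
```

```bash
python3 st.py
```

```text
std [0.25 0.42 0.27 0.  ] finger 5.85
[0.583  0.0676 0.0463] F [ 1.83  1.14 11.62] radius 0.0571 torque 0.044
turned 4.63 along lever 0.0531
```

>>> {"api": "drive_tool", "payload": {"commands": [[0,0,0.06,0,0,0],[0,0,0,0,0,0],[0,0,0,0,0,0],[0,0,-0.4,0,0,0],[0,0,-0.8,0,0,0],[0,-0.8,-0.8,0,0,0],[0,-0.9,-0.8,0,0,0],[0,-0.9,0,0,0,0],[0,0,0,0,0,0],[0,0,0,0,0,0]]}}

```text
time: 21.82
tool_pos: [0.5803, 0.1705, 0.1512]
ee_rot: [3.14, 0.005, -0.0]
wrist_force: [0.1, 0.1, 0.4]
width: 0.0006
finger_force: 0.0
```

```bash
python3 - <<'E'
from h import *
o=get_obs(); print(o["tool_pos"],o["wrist_force"])
I=[]
for n in("scene","side"):
    s=snapshot(n);W=cloud(s).reshape(-1,3)
    L=W[(np.hypot(*(W[:,:2]-[.527,.0565]).T)<.09)&(W[:,2]>.068)&(W[:,2]<.15)&(W[:,0]>.55)]
    for x in np.arange(.55,.62,.01):
        e=L[(L[:,0]>=x)&(L[:,0]<x+.01)]; print(n,x.round(2),len(e),(np.median(e,0).round(4),np.percentile(e[:,2],90).round(4)) if len(e) else "")
    I.append(s["image"])
a=cv2.resize(I[0][150:320,140:340],None,fx=2,fy=2); b=cv2.resize(I[1][150:320,190:390],None,fx=2,fy=2)
cv2.imwrite("pics/s6.png",np.hstack([a,b]))
E
```

```text
[0.58028716 0.17046637 0.15123745] [0.06912954 0.10520807 0.35933115]
scene 0.55 40 (array([0.5552, 0.0592, 0.0802]), np.float64(0.0816))
scene 0.56 39 (array([0.5651, 0.0621, 0.08  ]), np.float64(0.0813))
scene 0.57 39 (array([0.5748, 0.0647, 0.0792]), np.float64(0.0813))
scene 0.58 44 (array([0.5856, 0.0659, 0.0801]), np.float64(0.0817))
scene 0.59 43 (array([0.5953, 0.0679, 0.0802]), np.float64(0.0812))
scene 0.6 44 (array([0.6052, 0.0701, 0.0791]), np.float64(0.081))
scene 0.61 4 (array([0.6105, 0.0721, 0.0765]), np.float64(0.0774))
side 0.55 53 (array([0.5553, 0.059 , 0.0796]), np.float64(0.0812))
side 0.56 49 (array([0.5652, 0.0615, 0.0798]), np.float64(0.0814))
side 0.57 50 (array([0.5754, 0.0638, 0.0797]), np.float64(0.0815))
side 0.58 53 (array([0.5852, 0.065 , 0.0799]), np.float64(0.0814))
side 0.59 49 (array([0.5953, 0.0672, 0.0799]), np.float64(0.0812))
side 0.6 41 (array([0.6045, 0.0696, 0.0793]), np.float64(0.0807))
side 0.61 0
```

View pics/s6.png

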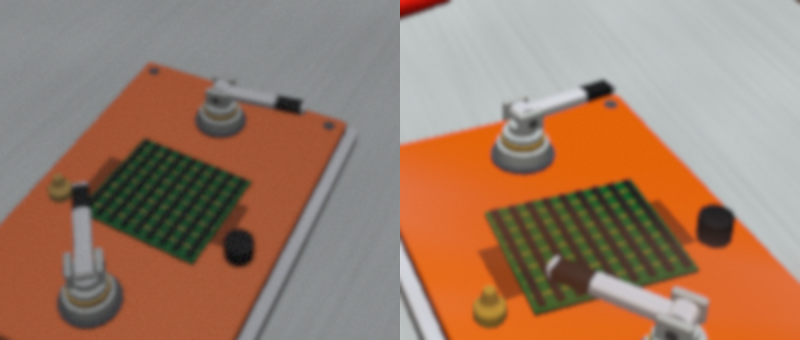

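The lever is level along its whole length (top z ≈0.0813). It shows at (255,97) in scene and (565,97) in side, and the panel, nozzle and cap look undisturbed. The arm is clear, so I'm handing in.

```bash
python3 -c "
from bench import close_job
print(close_job())"
```

```text
the job is handed in; nothing more can be done
None
```

I turned the open bolt in to about 0.42–0.46 N·m (snug), then folded its lever flat and let go; the panel, nozzle and cap looked undisturbed in the last images, and I handed the job in at about 22 s, but no verdict came back.

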